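# Empty the capping unit's catch tray, then draw the spring slide to its mark and hold it

### The arm

A 7-joint arm with a two-finger parallel gripper is mounted at the origin on a cart in front of the work surface, level with it; the furniture and walls round the work are solid. World frame = base frame: x ahead of the robot, y to its left, z up, the work surface at z = 0. Lengths are in m, angles in rad, forces in N, time in s.
With the tool pointing down it reaches from about 0.35 to 0.9 m from the base axis. Payload 19.9 kg.
Tool frame: the origin (TCP) lies between the finger pads; the fingertips stand 19 mm ahead of it and the grasp point (between the pads) is the TCP; z points along the fingers, y is the line along which they close (so a half turn about z gives the same grasp; the last joint's range is limited). The gripper opens to 94 mm and grips with 3 to 60 N. Pads are 16 mm wide; open, the fingers measure 119 mm over their backs; the gripper's body (75 mm by 177 mm) begins 78 mm behind the grasp point.
Start: joints at [1.198, 0.417, -0.01, 1.614, 0.005, 1.111, -0.053], TCP at [0.204, -0.591, 0.224] pointing down, gripper open.
Joint ranges: [-2.81, 2.81], [-0.39, 2.02], [-1.27, 1.25], [0.06, 2.57], [-1.19, 4.33], [0.19, 2], [-2.82, 2.82]. Speed limits (rad/s): [1.89, 1.89, 2.39, 2.39, 3.01, 3.01, 3.01].

### API

Orientations are given as a 3x3 rotation matrix whose columns are the frame's x, y, z axes.
In Python, from rig import robot gives the robot as it stands. Calls block until the motion is done:
- robot.move_ptp(position, orientation): joint-space move of the TCP to a pose.
- robot.move_linear(position, velocity=0.15, frame=None, threshold=None): straight line of the TCP; frame=None keeps the orientation; velocity is the mean speed in m/s. With threshold (N) it stops when the force on the tool has changed by that much, and returns True; else False.
- robot.goto_joints(angles): joint-space move.
- robot.gripper_to(opening): finger opening in m; the grip force is fixed at half the most; returns when the fingers have stopped.
- robot.pause(seconds).
- robot.ik(position, orientation): joint angles nearest the present ones, or None.
- robot.get_state(): the state.
- robot.grab_frame(name): name is "side" or "top" or "wrist"; returns the picture (400x640x3 uint8, red, green, blue); there is no depth.
- robot.camera_info(name): a dict with "fx", "fy", "cx", "cy" (pixels), "rvec" (rotation vector, rad) and "tvec" (3), from world to camera coordinates, as OpenCV has them. Camera axes: x right, y down, z forward; pixel columns grow to the right and rows downward; lengths in m; the calibration is good to about 2 mm. The wrist camera is an equidistant fisheye: a pixel r from the principal point sees the ray r / f radians off the axis. A picture is of the moment at which its call begins: read the wrist's pose just before it. camera_info takes no time and is no camera call; for the wrist camera it gives the pose at the moment of the call.
A pose or a line that the arm cannot do raises robot.PlanningError and nothing moves.
- robot.sign_off(): hands the job in; it is judged then, once.
The state is a dict: "time": time; "qpos": joint angles; "joint_vel": joint speeds; "effort": joint torques, N m; "ee_pos": TCP position; "tool_rot": TCP orientation; "force": force on the tool from outside, world axes, zero at the start; "moment": the same for the moment, N m; "opening": finger opening in m; "grasp_force": force on a finger pad.
Only numpy, scipy, OpenCV 4.12 (cv2) and the standard library are available. Lean on these libraries where they do the work, as an engineer would, in place of code of your own. Each camera call takes 0.05 s, during which the arm holds its last target. There are 200 camera calls.

### The job

The capping unit has finished two white pots: lift both out of its catch tray and stand them upright in the blue tote. Only when both are in the tote, take the red bar of the unit's spring-return feed slide, pull it straight out until its yellow-tipped pointer lies over the red mark block on the scale beside it, and keep it there: finish while still holding the bar, because the slide springs back when let go. Do not shift the red mark, and leave the other things on the bench where they are.

Things in the scene. Friction and masses are not known exactly. Their poses are not given: they have to be found in the camera images.
- capping_unit: White and grey bench capping unit, screwed down. Origin on the bench below the line of its slide; its -x axis points out of its front, towards the robot, z up. Front face at x = -0.05. White head: y -0.05 to 0.09, 115 mm high; grey outfeed: y -0.21 to -0.05, 65 mm high. The scale rail, 12 mm wide, sticks out of the face at y = 0.078, z = 0.08, as far as x = -0.205.
- tray (a point): Middle of the floor of the unit's aluminium catch tray, fixed in front of the outfeed at the end of a steel chute; axes as the unit's. Tray 81 (x) x 146 (y) mm outside, walls 3 mm thick and 15 mm high, floor 3 mm thick.
- pot_1: White pot with screw cap, 44 mm diameter, 60 mm high, 35 to 70 g, standing in the catch tray (the two stand side by side along the unit's y, 56 to 80 mm between centres). Origin at the centre of its underside, z up.
- pot_2: The other pot, just like pot_1.
- tote: Blue open tote, fixed to the bench, 108 (x) x 168 (y) x 30 mm high outside, walls 4 mm, rim 114 x 174 mm, floor 4 mm thick. Origin at the centre of its underside, z up. Both pots fit side by side along its y axis.
- feed_slide: Spring-return slide with the red pull bar. Origin at the bar's centre, 95 mm above the bench and, at rest, 55 mm in front of the unit's face; axes as the unit's. It pulls out along the unit's -x by up to 85 mm; the spring pulls back with about 5 N at rest and 14 N at 65 mm, and it returns fully when let go.
- pull_bar (a point): Centre of the red round pull bar: 14 mm diameter, 90 mm long, along the unit's y, carried at its ends by two 10 mm steel rods 90 mm apart that run into the unit. Between the bar and the face, and below the bar, all is free: it can be pinched from above, one finger before and one behind it.
- pointer (a point): Centre of the slide's yellow pointer tip, which moves with the bar: on the line of the bar, 78 mm from its centre towards the unit's +y, just above the scale rail.
- mark (a point): Centre of the top of the red mark block on the scale rail, 12 mm wide along the rail (white line across its middle), 30 to 68 mm farther out than the pointer at rest; the pointer passes 7 mm above it. It can be shifted along the rail if pushed hard; axes as the unit's.
- microscope_binocular: Large white binocular microscope, fixed, left of the work: black stage 160 mm wide up to 175 mm high, reaching right to about world y = -0.09, two eyepieces 450 mm high leaning towards the robot over x = 0.3. Origin at the centre of its foot. Do not run into it.
- microscope_monocular: White monocular microscope, fixed, right of the work and between it and the arm's start: 255 x 130 x 409 mm, its stage 148 mm high reaching left to about world y = -0.49, its foot from about world x = 0.38 to 0.6; its eyepiece leans towards the robot to about x = 0.34. Origin at the centre of its foot. Do not run into it.
- measuring_glass: clear measuring tumbler with red graduations, 83 x 83 x 164 mm; a bystander, loose. Origin at the centre of its underside.
- dropper: brown dropper bottle, 33 x 34 x 102 mm; a bystander, loose. Origin at the centre of its underside.
- blister_pack_4: flat card pack with black capsules, 81 x 115 x 38 mm; a bystander, loose. Origin at the centre of its underside.
Mind the look-alikes: they are no part of the job. Leave any orange or purple look-alike of the pot_2 alone.

How it is judged:
On the way, in this order (a step that is already met when the one before it is completed fails the run):
1. both pots stand upright in the tote, let go (x of pot_1 in the frame of tote between -0.04 and 0.04 m and y of pot_1 in the frame of tote between -0.07 and 0.07 m and z of pot_1 in the frame of tote between -0.005 and 0.012 m and angle between each of pot_1, pot_2's own z axis and vertical below 0.15 rad and linear speed of each of pot_1, pot_2 below 0.03 m/s and contact force between the fingers and pot_1 below 0.1 N and x of pot_2 in the frame of tote between -0.04 and 0.04 m and y of pot_2 in the frame of tote between -0.07 and 0.07 m and z of pot_2 in the frame of tote between -0.005 and 0.012 m and contact force between the fingers and pot_2 below 0.1 N), for 0.2 s.
2. the gripper holds the slide with its pointer over the red mark (x of pointer in the frame of mark between -0.006 and 0.006 m and contact force between the fingers and feed_slide above 3 N), for 0.5 s.
At the end, for the whole second after the job is handed in: The fingers hold the slide against its spring (more than 3 N of contact), the pointer within 6 mm of the middle of the red mark along the rail (the block's own width) and still; both pots stand upright (within 0.15 rad) on the tote's floor, at rest and let go (all of step 1 and all of step 2 and linear speed of feed_slide below 0.02 m/s); the arm keeps its last pose, push and grip.
It fails at once if the slide is pulled out more than 12 mm before both pots are in the tote (x of feed_slide in the frame of capping_unit below -0.117 m and not (x of pot_1 in the frame of tote between -0.04 and 0.04 m and y of pot_1 in the frame of tote between -0.07 and 0.07 m and z of pot_1 in the frame of tote between -0.005 and 0.012 m and angle between each of pot_1, pot_2's own z axis and vertical below 0.15 rad and x of pot_2 in the frame of tote between -0.04 and 0.04 m and y of pot_2 in the frame of tote between -0.07 and 0.07 m and z of pot_2 in the frame of tote between -0.005 and 0.012 m)).
It fails at once if the red mark is shifted by more than 4 mm (distance of mark from where it was at the start of the episode above 0.004 m).
It fails at once if a bystander (measuring glass, dropper or flat card pack) is pushed more than 30 mm (distance of any of measuring_glass, dropper, blister_pack_4 from where it was at the start of the episode above 0.03 m).
It also fails if it takes over 58 s, if anything falls off the work surface, if the arm or the gripper's body presses on something with over 40 N, if the wrist force passes 120 N, or if a joint passes its speed limit or range.

## Working session

There is one attempt and no reset: what is moved stays moved. The work goes in short steps, each a Python script; the robot and the scene stay as the last script left them, time stands still between calls to the robot, and variables do not carry over. Pictures are saved under pics/ and viewed, at most 10 in all, crops included, and the job is handed in when it is done.

```bash
ls; mkdir -p pics
python3 - <<'E'
from rig import robot
import cv2
for n in("side","top"):
    im=robot.grab_frame(n); cv2.imwrite(f"pics/{n}0.png",im[:,:,::-1])
    print(n,robot.camera_info(n))
print(robot.camera_info("wrist")); s=robot.get_state(); print(s["time"],s["opening"],s["ee_pos"],s["tool_rot"])
E
```

```text
pics
side {'fx': 517.3326103857416, 'fy': 517.3326103857416, 'cx': 324.4970941486889, 'cy': 191.25422906086166, 'rvec': array([ 2.04324932, -1.0601502 ,  0.51659789]), 'tvec': array([-0.3089755 ,  0.31587708,  1.55218841])}
top {'fx': 430.9008568112634, 'fy': 430.9008568112634, 'cx': 315.9867800957471, 'cy': 195.82862261309606, 'rvec': array([ 2.16327771, -2.1134112 ,  0.21566784]), 'tvec': array([-0.06166741,  0.49595499,  1.4736457 ])}
{'fx': 309.70691628693146, 'fy': 309.70691628693146, 'cx': 318.6499765349193, 'cy': 200.11199380511312, 'rvec': array([-2.36834173,  1.69071994,  0.23787929]), 'tvec': array([-0.62305843, -0.02650799,  0.39323231])}
0.1 0.09377681640692667 [ 0.20345502 -0.59061061  0.22391406] [[ 9.45468708e-01  3.25712630e-01 -4.52001545e-04]
 [ 3.25712929e-01 -9.45468173e-01  1.01106559e-03]
 [-9.80362416e-05 -1.10315363e-03 -9.99999387e-01]]
```

View pics/side0.png

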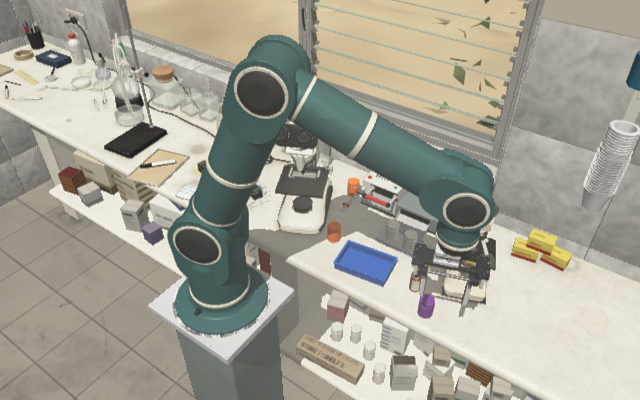

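View pics/top0.png

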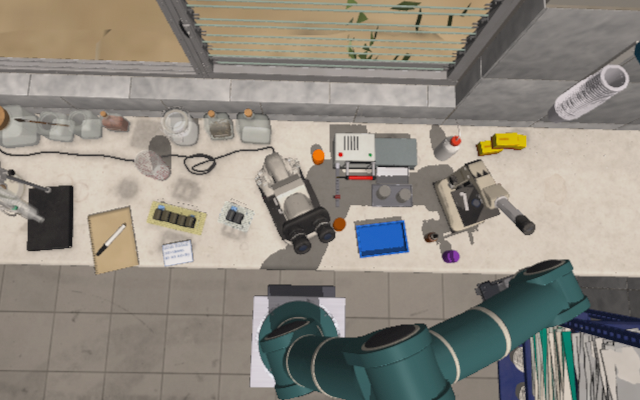

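Top view: capping unit at about (355,148), bar at (362,178), tray with two grey-white pots at about (381,195) and (401,193), and the blue tote at (382,238). The look-alikes are orange at (319,157) and (338,225), and purple at (451,256). The two in the tray fit the description because they are white and stand in the catch tray. I'll confirm this in an enlarged crop.

Run:
```python
import cv2,numpy as np
t=cv2.imread("pics/top0.png")[125:265,315:465]; s=cv2.imread("pics/side0.png")[170:290,320:440]
cv2.imwrite("pics/ct.png",cv2.resize(t,None,fx=4,fy=4,interpolation=cv2.INTER_CUBIC))
cv2.imwrite("pics/cs.png",cv2.resize(s,None,fx=5,fy=5,interpolation=cv2.INTER_CUBIC))
```

```text
(no output)
```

View pics/ct.png

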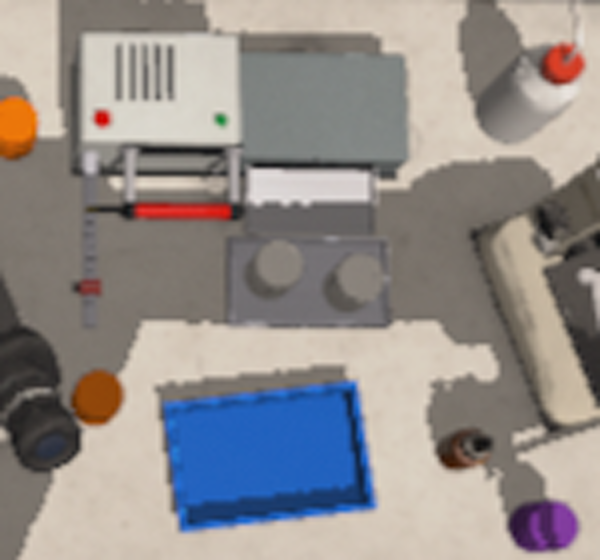

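View pics/cs.png

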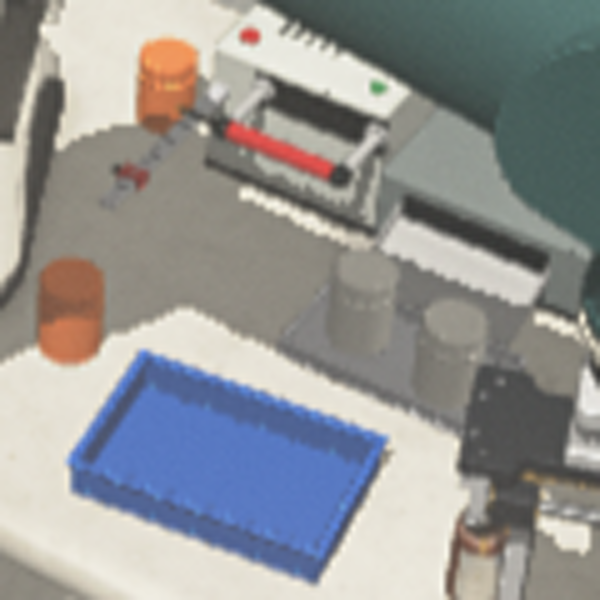

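Both crops confirm the pots. In the top crop the caps are at (278,263) and (359,276), and in the side crop at (367,265) and (456,318). Now I'll triangulate.

```bash
cat > geo.py <<'E'
import numpy as np, cv2
from rig import robot
from scipy.optimize import least_squares
def cam(n):
    c=robot.camera_info(n); R=cv2.Rodrigues(np.array(c["rvec"]))[0]; return c,R,np.array(c["tvec"])
def pixray(n,p,C=None):
    c,R,t=C or cam(n); a=np.array([(p[0]-c["cx"])/c["fx"],(p[1]-c["cy"])/c["fy"]])
    if n=="wrist":
        r=np.linalg.norm(a); d=np.r_[a/r*np.sin(r),np.cos(r)] if r>1e-9 else np.array([0,0,1.])
    else: d=np.r_[a,1]
    return -R.T@t, R.T@(d/np.linalg.norm(d))
def onz(n,p,z,C=None):
    o,d=pixray(n,p,C); return o+d*(z-o[2])/d[2]
def tri(*rays):
    A=sum(np.eye(3)-np.outer(d,d) for o,d in rays); b=sum((np.eye(3)-np.outer(d,d))@o for o,d in rays)
    X=np.linalg.solve(A,b); return X,[float(np.linalg.norm(np.cross(X-o,d))) for o,d in rays]
T=lambda x,y:((x+.5)/4-.5+315,(y+.5)/4-.5+125)
S=lambda x,y:((x+.5)/5-.5+320,(y+.5)/5-.5+170)
E
python3 - <<'E'
from geo import *
np.set_printoptions(precision=4,suppress=True)
for n,t,s in [("potA",(278,263),(367,265)),("potB",(359,276),(456,318)),("barL",(134,211),(228,131)),("barR",(232,211),(338,172)),("mark",(90,287),(131,174)),
  ("toteFL",(163,404),(143,352)),("toteFR",(354,382),(386,438)),("trayBackL?",(230,238),(332,270)),("headFL",(80,142),(215,65)),("headFR",(241,145),(390,116))]:
    print(n,*tri(pixray("top",T(*t)),pixray("side",S(*s))))
for n,p,z in [("t1",(163,404),.03),("t2",(354,382),.03),("t3",(375,506),.03),("t4",(182,529),.03),("tr1",(230,238),.02),("tr2",(388,238),.02),("tr3",(388,325),.02),("tr4",(228,325),.02),("orange",(97,397),.06),("dropper",(470,447),.08),("purple",(543,525),.06),("bl",(132,211),.095),("br",(233,211),.095),("mark",(90,287),.09),("pA",(278,263),.065),("pB",(359,276),.065)]:
    print(n,onz("top",T(*p),z)[:2])
E
```

```text
potA [ 0.5199 -0.2887  0.0656] [0.001367728957564333, 0.0013677289575645538]
potB [ 0.5104 -0.3601  0.0638] [0.0012716160418524125, 0.0012716160418523971]
barL [ 0.5556 -0.1583  0.095 ] [0.00014913464331308543, 0.00014913464331313831]
barR [ 0.5576 -0.2429  0.0981] [0.0007488289973568457, 0.0007488289973568673]
mark [ 0.4903 -0.122   0.0836] [1.0952882957787986e-05, 1.0952882957870351e-05]
toteFL [ 0.3978 -0.1926  0.0282] [0.0011533942198925418, 0.0011533942198923806]
toteFR [ 0.4211 -0.3617  0.0292] [0.0008125792683404068, 0.0008125792683405314]
trayBackL? [ 0.5494 -0.2519  0.0203] [0.0007375078160392743, 0.0007375078160393139]
headFL [ 0.6159 -0.111   0.093 ] [5.633133677040218e-05, 5.6331336770455754e-05]
headFR [ 0.6131 -0.2494  0.1127] [0.0018511484481203715, 0.0018511484481203667]
t1 [ 0.3968 -0.1915]
t2 [ 0.4204 -0.3609]
t3 [ 0.3117 -0.3777]
t4 [ 0.2881 -0.2086]
tr1 [ 0.5499 -0.2525]
tr2 [ 0.5537 -0.396 ]
tr3 [ 0.4739 -0.3946]
tr4 [ 0.4703 -0.2506]
orange [ 0.3982 -0.1309]
dropper [ 0.3607 -0.448 ]
purple [ 0.2971 -0.5152]
bl [ 0.5555 -0.1565]
br [ 0.5578 -0.2436]
mark [ 0.4891 -0.1215]
pA [ 0.5191 -0.2877]
pB [ 0.5094 -0.3587]
```

```bash
cat > kin.py <<'E'
import numpy as np, itertools
from scipy.spatial.transform import Rotation as Ro
AX='zyzyzyz'
def frames(q,sg):
    R=np.eye(3); out=[R]
    for a,s,x in zip(AX,sg,q): R=R@Ro.from_euler(a,s*x).as_matrix(); out.append(R)
    return out
def points(q,sg,t):   # joint centres, t: 8x3 offsets
    p=np.zeros(3); P=[]
    for R,v in zip(frames(q,sg),t): p=p+R@v; P.append(p)
    return np.array(P)
E
python3 - <<'E'
from geo import *; from kin import *
np.set_printoptions(precision=3,suppress=True)
rng=np.random.default_rng(0); D=[]
for k in range(150):
    p=np.array([rng.uniform(.3,.65),rng.uniform(-.55,.3),rng.uniform(.1,.45)])
    R=Ro.from_rotvec(rng.normal(0,.35,3)).as_matrix()@Ro.from_euler('zx',[rng.uniform(-1.5,1.5),np.pi]).as_matrix()
    q=robot.ik(p,R)
    if q is not None: D.append((p,R,np.array(q)))
print(len(D),robot.get_state()["time"])
best=None
for sg in itertools.product([1,-1],repeat=7):
    M=[frames(q,sg)[-1].T@R for p,R,q in D[:20]]
    e=np.std(M,axis=0).sum()
    if best is None or e<best[0]: best=(e,sg,M[0])
print(best)
sg=best[1]
A=np.vstack([np.hstack(frames(q,sg)) for p,R,q in D]); b=np.hstack([p for p,R,q in D])
t,res,rk,sv=np.linalg.lstsq(A,b,rcond=None); print(t.reshape(8,3),rk,np.abs(A@t-b).max())
np.savez("kin.npz",sg=sg,t=t.reshape(8,3),M=best[2])
q=robot.get_state()["qpos"]; print(points(q,sg,t.reshape(8,3)))
for d in D[:6]: print(d[2])
for px in [(303,247),(329,236),(295,212),(318,205)]: print(px,[onz("top",px,z)[:2] for z in(.45,.3,.18)])
for px in [(503,193),(440,170),(448,205)]: print("mono",px,[onz("top",px,z)[:2] for z in(.4,.15)])
E
```

```text
140 0.1
(np.float64(4.3799217674466774e-11), (-1, 1, -1, 1, -1, 1, -1), array([[ 0., -1., -0.],
       [ 1.,  0., -0.],
       [ 0., -0.,  1.]]))
[[-0.    -0.     0.145]
 [-0.    -0.007  0.145]
 [ 0.    -0.007  0.251]
 [-0.    -0.008  0.251]
 [ 0.    -0.008  0.235]
 [-0.    -0.     0.235]
 [ 0.    -0.     0.157]
 [ 0.     0.     0.157]] 17 8.855782773764531e-11
[[-0.    -0.     0.145]
 [-0.007 -0.003  0.289]
 [ 0.024 -0.1    0.518]
 [ 0.053 -0.198  0.748]
 [ 0.125 -0.396  0.643]
 [ 0.204 -0.591  0.539]
 [ 0.204 -0.591  0.381]
 [ 0.203 -0.591  0.224]]
[ 0.66   0.466 -0.112  1.839 -0.136  0.714 -1.103]
[ 0.43   0.277 -0.56   1.408  0.322  1.617 -1.114]
[ 0.719  0.483 -0.358  1.156  0.334  1.59   0.601]
[ 1.319 -0.298 -0.95   2.075 -0.544  1.4   -2.734]
[ 0.524  0.192 -0.721  1.698  0.215  1.256 -1.705]
[ 0.496  0.278 -0.144  1.505 -0.169  1.91  -1.156]
(303, 247) [array([ 0.293, -0.012]), array([ 0.302, -0.011]), array([ 0.309, -0.01 ])]
(329, 236) [array([ 0.322, -0.077]), array([ 0.335, -0.085]), array([ 0.345, -0.091])]
(295, 212) [array([0.381, 0.011]), array([0.402, 0.015]), array([0.419, 0.018])]
(318, 205) [array([ 0.4  , -0.047]), array([ 0.424, -0.051]), array([ 0.443, -0.054])]
mono (503, 193) [array([ 0.454, -0.551]), array([ 0.504, -0.668])]
mono (440, 170) [array([ 0.514, -0.38 ]), array([ 0.576, -0.46 ])]
mono (448, 205) [array([ 0.417, -0.399]), array([ 0.459, -0.483])]
```

```bash
cat >> geo.py <<'E'
from kin import *
K=np.load("kin.npz"); SG,TT,MM=K["sg"],K["t"],K["M"]
LO=np.array([-2.81,-.39,-1.27,.06,-1.19,.19,-2.82])+.02; HI=np.array([2.81,2.02,1.25,2.57,4.33,2,2.82])-.02
def rot(c):
    y=np.array([c[0],c[1],0.]); y/=np.linalg.norm(y); z=np.array([0,0,-1.]); return np.c_[np.cross(y,z),y,z]
def fk(q): return points(q,SG,TT), frames(q,SG)[-1]@MM
def myik(p,c,q3,q0):
    best=None
    for s in(1,-1):
        R=rot(np.array(c)*s)
        f=lambda q:(lambda P,Rq:np.r_[(P[-1]-p)*100,(Rq-R).ravel()*30,.03*(q[2]-q3),.001*(q-q0)])(*fk(q))
        g=np.array(q0,float); g[2]=q3
        for d in(0,1.5,-1.5):
            h=g.copy(); h[6]+=d
            r=least_squares(f,np.clip(h,LO,HI),bounds=(LO,HI)); P,Rq=fk(r.x)
            if np.linalg.norm(P[-1]-p)<1e-3 and np.abs(Rq-R).max()<.01:
                k=abs(r.x[6])
                if best is None or k<best[0]: best=(k,r.x,R)
    return best and best[1:]
BIN=[((.30,-.01,.46),(.39,0,.3)),((.328,-.08,.46),(.41,-.05,.3))]; MON=[((.34,-.585,.41),(.46,-.58,.36))]
def clear(q):  # least distance of arm centre line to eyepiece tubes
    P=fk(q)[0]; L=np.vstack([np.linspace(P[i],P[i+1],12) for i in(1,2,3,4,5,6)])
    return [min(np.linalg.norm(L-x,axis=1).min() for a,b in G for x in np.linspace(a,b,10)) for G in(BIN,MON)]
yu=np.array([-.026,1,0]); xu=np.array([1,.026,0]); xt=np.array([np.cos(.138),np.sin(.138),0]); yt=np.array([-xt[1],xt[0],0])
A=np.array([.5199,-.2885,0]); B=np.array([.5102,-.3597,0]); TOTE=np.array([.354,-.2847,0]); BAR=np.array([.5567,-.2003,0])
cA=(.35,-.94); P1=TOTE+.014*yt; P2=TOTE-.050*yt
at=lambda p,z:np.array([p[0],p[1],z])
E
python3 - <<'E'
from geo import *
np.set_printoptions(precision=3,suppress=True)
q0=np.array(robot.get_state()["qpos"])
print("mono eye",[onz("top",(527,228),z)[:2] for z in(.41,.35)],[onz("top",(503,196),z)[:2] for z in(.41,.35)])
B_=BAR-.02*yu
for q3 in(0,-.4,.4,-.8,.8):
  for n,p,c in[("via",(.22,-.35,.28),(1,0)),("A",at(A,.046),cA),("B",at(B,.046),cA),("P1",at(P1,.05),xt),("P1h",at(P1,.16),xt),("P2",at(P2,.05),xt),("bar",at(B_,.095),xu),("barhi",at(B_,.2),xu),("pull",at(B_-.065*xu,.095),xu)]:
    r=myik(np.array(p),c,q3,q0)
    print(q3,n,None if r is None else (r[0],fk(r[0])[0][3],np.array(clear(r[0]))))
E
```

```text
mono eye [array([ 0.359, -0.606]), array([ 0.366, -0.637])] [array([ 0.444, -0.546]), array([ 0.455, -0.574])]
0 via (array([ 0.935, -0.029, -0.   ,  2.03 , -0.   ,  1.14 ,  0.935]), array([-0.027, -0.002,  0.791]), array([0.291, 0.264]))
0 A (array([ 0.455,  0.585, -0.   ,  1.817,  0.   ,  0.74 , -0.76 ]), array([ 0.239, -0.142,  0.708]), array([0.164, 0.298]))
0 B (array([ 0.565,  0.626, -0.   ,  1.738,  0.   ,  0.777, -0.65 ]), array([ 0.236, -0.176,  0.696]), array([0.201, 0.226]))
0 P1 (array([ 0.587,  0.374, -0.001,  2.182,  0.001,  0.586,  0.724]), array([ 0.14 , -0.12 ,  0.756]), array([0.154, 0.315]))
0 P1h (array([ 0.587,  0.178, -0.001,  2.109,  0.   ,  0.855,  0.724]), array([ 0.061, -0.068,  0.783]), array([0.173, 0.314]))
0 P2 (array([ 0.685,  0.438, -0.001,  2.07 ,  0.001,  0.633,  0.822]), array([ 0.151, -0.152,  0.743]), array([0.199, 0.252]))
0 bar (array([ 0.326,  0.521, -0.001,  1.784,  0.001,  0.837,  0.351]), array([ 0.229, -0.101,  0.724]), array([0.151, 0.373]))
0 barhi (array([ 0.326,  0.395, -0.001,  1.706,  0.   ,  1.041,  0.351]), array([ 0.176, -0.083,  0
[... 4131 characters left out ...]
, array([ 0.236, -0.002,  0.732]), array([0.103, 0.315]))
0.8 P1h (array([-0.12 ,  0.229,  0.797,  2.129, -0.216,  0.862,  0.944]), array([ 0.11 , -0.007,  0.779]), array([0.16 , 0.313]))
0.8 P2 (array([ 0.046,  0.578,  0.796,  2.09 , -0.628,  0.727,  1.389]), array([ 0.268, -0.032,  0.713]), array([0.134, 0.252]))
0.8 bar (array([-0.253,  0.662,  0.797,  1.804, -0.582,  0.927,  0.829]), array([0.299, 0.057, 0.688]), array([0.134, 0.373]))
0.8 barhi (array([-0.264,  0.502,  0.797,  1.726, -0.4  ,  1.084,  0.689]), array([0.234, 0.042, 0.732]), array([0.176, 0.373]))
0.8 pull (array([-0.251,  0.56 ,  0.797,  1.954, -0.531,  0.849,  0.859]), array([0.259, 0.046, 0.717]), array([0.108, 0.36 ]))
```

```bash
cat > m1.py <<'E'
from geo import *
np.set_printoptions(precision=4,suppress=True)
q0=np.array(robot.get_state()["qpos"])
v,_=myik(np.array([.24,-.36,.26]),(1,0),-.4,q0); h,_=myik(at(A,.17),cA,-.4,v)
seg=[q0,v,h]
for a,b in zip(seg,seg[1:]): print(np.min([clear(a+(b-a)*s) for s in np.linspace(0,1,15)],axis=0),[fk(a+(b-a)*s)[0][-1] for s in(.3,.6)])
robot.gripper_to(.064); print(robot.get_state()["time"])
robot.goto_joints(v); print(robot.get_state()["time"]); robot.goto_joints(h)
s=robot.get_state(); print(s["time"],s["ee_pos"],s["opening"],s["force"])
C=cam("wrist"); im=robot.grab_frame("wrist"); cv2.imwrite("pics/w1.png",im[:,:,::-1]); print(C)
def wp(X):
    c,R,t=C; p=R@X+t; r=np.hypot(p[0],p[1]); th=np.arctan2(r,p[2]); return c["cx"]+c["fx"]*th*p[0]/r, c["cy"]+c["fx"]*th*p[1]/r
for n,X in [("A",at(A,.065)),("B",at(B,.065)),("mark",np.array([.49,-.122,.084])),("barL",np.array([.5556,-.1575,.095])),("barR",np.array([.557,-.243,.095]))]: print(n,wp(X))
E
python3 m1.py
```

```text
[0.2915 0.1302] [array([ 0.2257, -0.5223,  0.2422]), array([ 0.239 , -0.4521,  0.2552])]
[0.2101 0.2251] [array([ 0.3212, -0.3607,  0.2409]), array([ 0.4069, -0.3431,  0.215 ])]
0.75
1.6917
3.35 [ 0.5195 -0.2892  0.17  ] 0.0635846937577938 [-0.129  -0.4123  0.074 ]
({'fx': 309.70691628693146, 'fy': 309.70691628693146, 'cx': 318.6499765349193, 'cy': 200.11199380511312, 'rvec': array([-2.3865,  1.6609,  0.2325]), 'tvec': array([-0.4503,  0.3599,  0.4453])}, array([[ 0.3471, -0.9378, -0.0019],
       [-0.9023, -0.3345,  0.2719],
       [-0.2557, -0.0927, -0.9623]]), array([-0.4503,  0.3599,  0.4453]))
A (np.float64(319.31185544449227), np.float64(205.6941160130478))
B (np.float64(386.54672868611004), np.float64(239.95653160975684))
mark (np.float64(137.64195419526888), np.float64(179.85951215995442))
barL (np.float64(181.538707959199), np.float64(121.66630160654609))
barR (np.float64(280.4056629483824), np.float64(153.63975299538552))
```

View pics/w1.png

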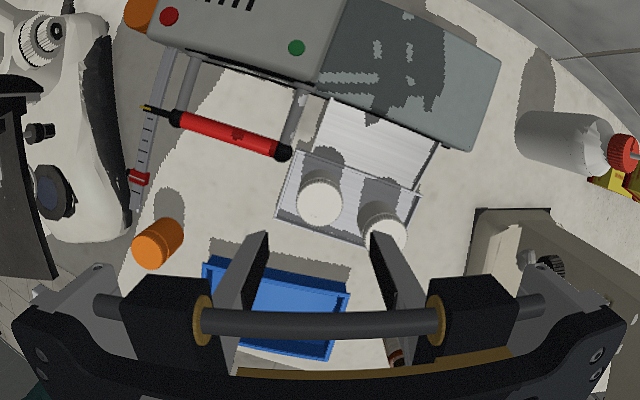

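Run:
```python
from geo import *
np.set_printoptions(precision=4,suppress=True)
im=cv2.imread("pics/w1.png")
cv2.imwrite("pics/w1c.png",cv2.resize(im[135:260,265:445],None,fx=4.4,fy=4.4,interpolation=cv2.INTER_CUBIC))
C=cam("wrist")
for n,t,s,w in [("A",(278,263),(367,265),(320,198)),("B",(359,276),(456,318),(384,229)),("mark",(90,287),(131,174),(138,178)),("barL",(134,211),(228,131),(179,120)),("barR",(232,211),(338,172),(280,152))]:
    r=[pixray("top",T(*t)),pixray("side",S(*s)),pixray("wrist",w,C)]
    print(n,tri(*r),tri(r[0],r[2])[0],tri(r[1],r[2])[0],onz("wrist",w,.0635,C))
```

```text
A (array([ 0.5234, -0.2879,  0.061 ]), [0.003456009252007814, 0.0016759568290682053, 0.0023678552441885777]) [ 0.5224 -0.2894  0.0492] [ 0.5258 -0.2872  0.0609] [ 0.5264 -0.2868  0.0635]
B (array([ 0.5148, -0.3585,  0.0571]), [0.00436653572287085, 0.0024891042146939373, 0.0034782612599685635]) [ 0.5133 -0.3624  0.0424] [ 0.5177 -0.357   0.0568] [ 0.519  -0.3534  0.0635]
mark (array([ 0.4909, -0.1216,  0.0829]), [0.0006154311058370924, 0.00011826241418134707, 0.0005389222151646788]) [ 0.4908 -0.1216  0.0826] [ 0.4913 -0.1213  0.0826] [ 0.4832 -0.1104  0.0635]
barL (array([ 0.5559, -0.1573,  0.0957]), [0.0009448408339693035, 0.0012700568798170312, 0.002079810362584776]) [ 0.5558 -0.1572  0.0984] [ 0.5565 -0.1565  0.0949] [ 0.551  -0.1406  0.0635]
barR (array([ 0.5581, -0.2427,  0.0975]), [0.0009069256244890295, 0.0007307522334589035, 0.0003908030210366979]) [ 0.5579 -0.2425  0.095 ] [ 0.5586 -0.2428  0.0977] [ 0.5531 -0.2399  0.0635]
```

View pics/w1c.png

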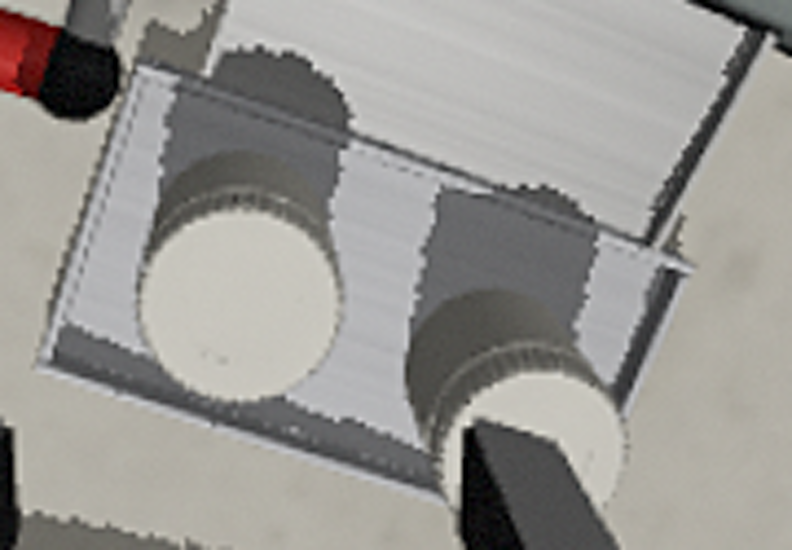

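The crop shows cap A centred at full-image pixel (319.5,204) and cap B at (385,240). Both match the triangulated positions to about 1 mm. The right finger clears B, so I'm grasping A.

```bash
cat > place.py <<'E'
from geo import *
np.set_printoptions(precision=4,suppress=True)
def st(m): s=robot.get_state(); print(m,round(s["time"],2),s["ee_pos"],round(s["opening"],4),s["force"],s["grasp_force"]); return s
def pick_place(src,dst):
    robot.move_linear(at(src,.046),velocity=.15); st("down")
    robot.gripper_to(.02); s=st("grip"); 
    if s["opening"]<.038: raise SystemExit("missed")
    robot.move_linear(at(src,.165),velocity=.2)
    q=np.array(robot.get_state()["qpos"]); h,_=myik(at(dst,.165),xt,-.4,q); robot.goto_joints(h); s=st("over")
    hit=robot.move_linear(at(dst,.07),velocity=.2); hit=robot.move_linear(at(dst,.0435),velocity=.04,threshold=4); st(("low",hit))
    robot.gripper_to(.062); st("rel"); robot.move_linear(at(dst,.165),velocity=.25)
E
python3 - <<'E'
from place import *
pick_place(A,P1)
q=np.array(robot.get_state()["qpos"]); h,_=myik(at(B,.165),cA,-.4,q); robot.goto_joints(h); st("overB")
C=cam("wrist"); im=robot.grab_frame("wrist"); cv2.imwrite("pics/w2.png",im[:,:,::-1])
E
```

```text
down 4.38 [ 0.5204 -0.2887  0.0469] 0.064 [ 0.659  -0.3766  0.1088] 0.0
grip 4.83 [ 0.5201 -0.2887  0.0465] 0.0435 [-0.9775  0.3618  6.7022] 30.00143646262586
over 7.03 [ 0.3523 -0.2708  0.1647] 0.0436 [ 0.1182 -0.0406 -0.0573] 29.99979542568326
('low', True) 8.22 [ 0.3518 -0.2707  0.0467] 0.0433 [ 0.1753 -0.6273 -1.2471] 29.999394086189568
rel 8.72 [ 0.3518 -0.2708  0.0473] 0.0619 [ 0.3712 -1.0592  0.4708] 0.0
overB 10.7 [ 0.5098 -0.3594  0.1644] 0.0619 [ 0.5499 -0.5043 -0.6052] 0.0
```

View pics/w2.png

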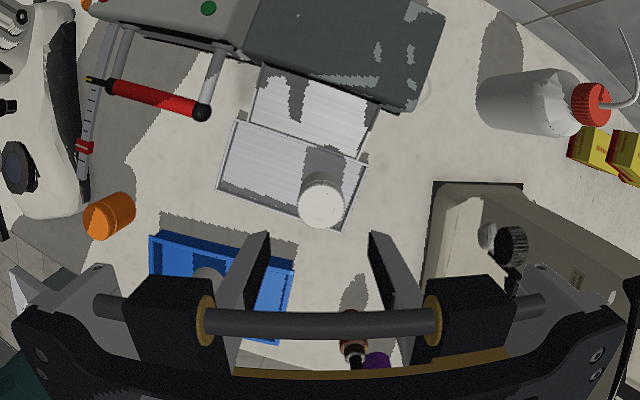

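Pot A stands in the tote (about (210,280)). B is centred between the fingers at (321,202). Next I'll move B and then hover over the bar.

Run:
```python
from place import *
pick_place(B,P2)
im=robot.grab_frame("top"); cv2.imwrite("pics/top1.png",im[:,:,::-1])
q=np.array(robot.get_state()["qpos"]); h,_=myik(at(BAR-.02*yu,.19),xu,-.4,q); robot.goto_joints(h); st("overBar")
c=robot.camera_info("wrist"); im=robot.grab_frame("wrist"); cv2.imwrite("pics/w3.png",im[:,:,::-1])
import pickle; pickle.dump(c,open("w3.pkl","wb"))
g=np.vstack([cv2.resize(im[:,:,::-1],(640,400))[0:400], ]); t=cv2.imread("pics/top1.png")[125:265,315:465]
k=np.zeros((600,800,3),np.uint8); k[:400,:640]=g; k[400:600,:214]=cv2.resize(t,(214,200)); 
k[400:,220:]=cv2.resize(im[60:190,100:477,::-1],(580,200)); cv2.imwrite("pics/m3.png",k)
```

```text
down 11.69 [ 0.5107 -0.3599  0.0469] 0.0619 [ 0.5255 -0.4854 -0.1174] 0.0
grip 12.12 [ 0.5104 -0.3599  0.0466] 0.0432 [-0.6993  0.2726  7.2861] 30.001836447045207
over 14.28 [ 0.3611 -0.3341  0.1647] 0.0437 [ 0.9396  0.1281 -0.8274] 29.99983051791787
('low', True) 15.47 [ 0.3606 -0.334   0.0468] 0.0433 [ 0.849  -0.49    0.7337] 29.999411953613162
rel 15.97 [ 0.3606 -0.3342  0.0474] 0.062 [-0.2658  0.0158 -0.0347] 0.0
overBar 17.55 [ 0.556  -0.2214  0.1892] 0.062 [0.0309 0.2032 0.2333] 0.0
```

View pics/m3.png

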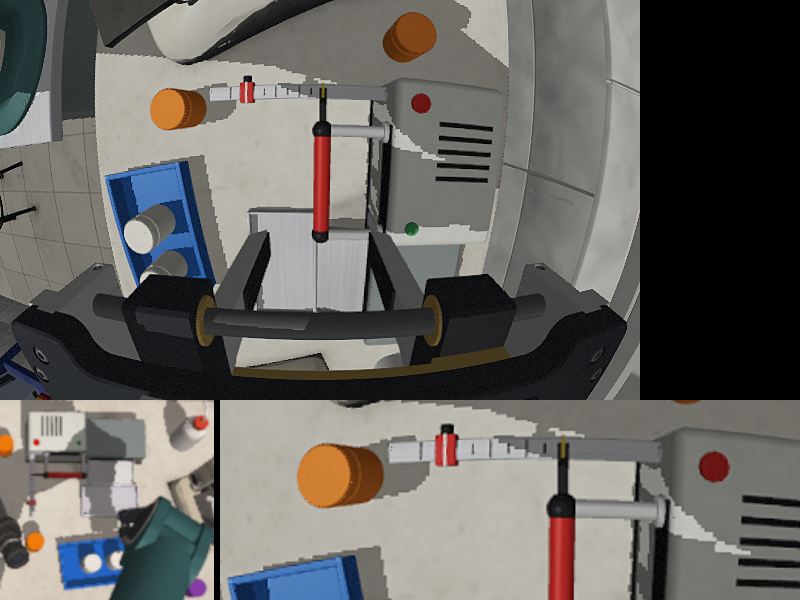

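Both pots stand in the tote, both in the wrist view at (148,230) and (165,265) and in the top inset. The mark is at about (247,91) and the pointer at (323,90). I'll refine these with colour centroids.

Run:
```python
from geo import *; import pickle
np.set_printoptions(precision=4,suppress=True)
c=pickle.load(open("w3.pkl","rb")); C=(c,cv2.Rodrigues(c["rvec"])[0],np.array(c["tvec"]))
im=cv2.imread("pics/w3.png"); hsv=cv2.cvtColor(im,cv2.COLOR_BGR2HSV)
print("cam",-C[1].T@C[2])
sub=im[72:108,232:262].astype(int); red=(sub[...,2]>1.6*sub[...,1])&(sub[...,2]>90)
for y in range(36):
    if red[y].any(): x=np.where(red[y])[0]; print(y+72,x.min()+232,x.max()+232)
h=hsv[80:108,312:334]; yl=(h[...,0]>18)&(h[...,0]<35)&(h[...,1]>110); ys,xs=np.where(yl); print("yellow",xs.mean()+312,ys.mean()+80,len(xs),ys.min()+80,ys.max()+80)
px=(xs.mean()+312,ys.mean()+80)
for z in(.085,.09,.095): print(z,"ptr",onz("wrist",px,z,C))
for z in(.080,.083,.086): print(z,"mark",onz("wrist",(247,92),z,C))
for y in(150,190,220):
    r=im[y,300:345].astype(int); x=np.where((r[:,2]>1.8*r[:,1])&(r[:,2]>90))[0]+300; print(y,x.min(),x.max(),onz("wrist",(x.mean(),y),.095,C))
```

```text
cam [ 0.5552 -0.1413  0.349 ]
82 243 252
83 240 252
84 240 252
85 240 252
86 240 252
87 240 252
88 240 252
89 240 252
90 240 252
91 240 252
92 240 252
93 240 252
94 240 252
95 240 252
96 240 252
97 240 252
98 240 252
99 240 252
100 240 252
101 240 252
102 241 253
yellow 322.5 91.0625 48 84 97
0.085 ptr [ 0.5575 -0.1205  0.085 ]
0.09 ptr [ 0.5574 -0.1208  0.09  ]
0.095 ptr [ 0.5574 -0.1212  0.095 ]
0.08 mark [ 0.492  -0.1208  0.08  ]
0.083 mark [ 0.4927 -0.121   0.083 ]
0.086 mark [ 0.4934 -0.1212  0.086 ]
150 314 330 [ 0.5582 -0.1697  0.095 ]
190 314 328 [ 0.5582 -0.2036  0.095 ]
220 313 328 [ 0.5585 -0.2305  0.095 ]
```

```bash
cat > look.py <<'E'
from place import *
def measure(tag):
    C=cam("wrist"); im=robot.grab_frame("wrist"); im=np.ascontiguousarray(im[:,:,::-1]); cv2.imwrite(f"pics/{tag}.png",im)
    c,R,t=C
    def wp(X):
        p=R@np.array(X)+t; r=np.hypot(p[0],p[1]); th=np.arctan2(r,p[2]); return np.array([c["cx"]+c["fx"]*th*p[0]/r,c["cy"]+c["fx"]*th*p[1]/r])
    return C,im,wp
E
python3 - <<'E'
from look import *
robot.gripper_to(.042); G=np.array([.5575,-.2205,0])
robot.move_linear(at(G,.095),velocity=.12,threshold=8); st("at bar")
robot.gripper_to(.005); s=st("grip")
p0=s["ee_pos"]; u=xu/np.linalg.norm(xu)
robot.move_linear(p0-.064*u,velocity=.05); robot.pause(.3); s=st("pulled"); print((s["ee_pos"]-p0)@u)
C,im,wp=measure("w4")
m=wp((.4915,-.121,.083)); print("mark px",m); print("ptr at same x px",wp((.4915,-.121,.09)))
x,y=m.astype(int); cr=im[max(y-35,0):y+45,x-55:x+65]; cv2.imwrite("pics/w4c.png",cv2.resize(cr,None,fx=6,fy=6,interpolation=cv2.INTER_NEAREST)); print("crop0",x-55,max(y-35,0))
E
```

```text
at bar 19.07 [ 0.5579 -0.2206  0.0957] 0.0421 [-0.0777  1.3956  0.0087] 0.0
grip 19.63 [ 0.5579 -0.2206  0.0952] 0.0131 [ 2.6144 -0.713   0.7251] 29.996553361415863
pulled 21.36 [ 0.4954 -0.2214  0.0953] 0.0131 [12.7305  2.4645 -9.9154] 29.998594522476196
-0.06249105725882339
mark px [314.6406  79.0709]
ptr at same x px [314.5073  77.5406]
crop0 259 44
```

View pics/w4c.png

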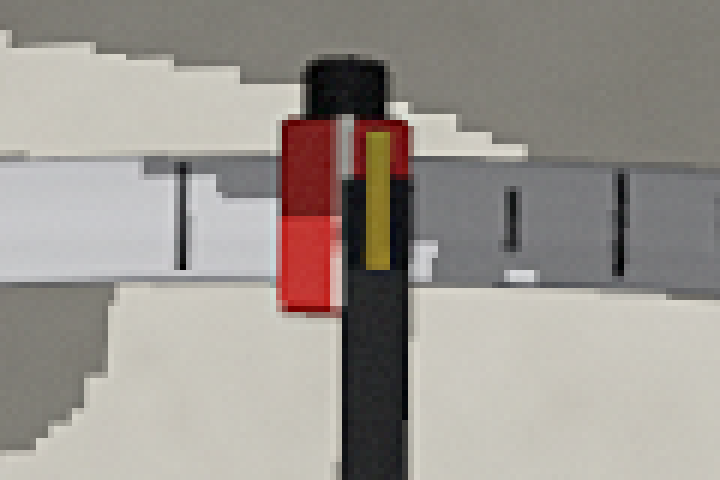

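The enlarged view shows the white line at crop x=345 and the pointer centre at 378. With the 12 mm block spanning 128 crop pixels, about 3.1 mm more pull is needed.

Run:
```python
from look import *
u=xu/np.linalg.norm(xu); s=robot.get_state(); e=s["ee_pos"]
tgt=np.array([.5579,-.2206,.0952])-.0671*u
robot.move_linear(tgt,velocity=.02); robot.pause(.7); s=st("pulled"); print((s["ee_pos"]-e)@u)
C,im,wp=measure("w5"); t=robot.grab_frame("top")[:,:,::-1]
m=wp((.4915,-.121,.083)); x,y=m.astype(int)
a=cv2.resize(im[y-35:y+45,x-35:x+45],(480,480),interpolation=cv2.INTER_NEAREST); b=cv2.resize(im,(320,200)); d=cv2.resize(t[200:270,345:425],(320,280))
cv2.imwrite("pics/w5c.png",np.hstack([a,np.vstack([b,d])]))
```

```text
pulled 22.42 [ 0.4924 -0.2215  0.0953] 0.0132 [ 13.3594   2.8902 -10.0377] 29.998862743377686
-0.002989535761420531
```

View pics/w5c.png

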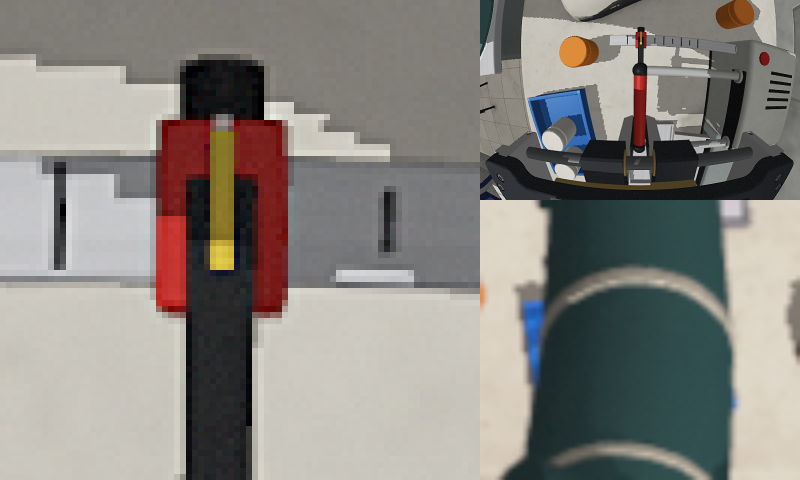

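The pointer lies on the white line in the middle of the mark (both at crop x≈222). Both pots are upright in the tote and the bar is held, so I'm handing in.

```bash
python3 -c "
from rig import robot
print(robot.sign_off())"
```

```text
the job is handed in; nothing more can be done
None
```

Handed in at about 22 s on the robot's clock: both white pots stand upright in the blue tote, and the gripper holds the slide with its pointer over the middle of the red mark; `sign_off` returned no verdict.

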